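# Seat the sauce pot in the chilling base of a dessert buffet

## Task

Lift the larger of the two lidded sauce pots into the tapered cradle of the chilling base and let go of it, so that it centres itself while the cradle still stands up. Then press the pot slowly straight down until the stiff cradle is fully home on its stop, and seat it there for half a second with a push of about 20 N (never over 27 N). Leave it level and untouched, and do not disturb the small pot, the ramekin or the cake server.

Things in the scene. Friction and masses are not known exactly. Their poses are not given: they have to be found in the camera images.
- pot: The larger lidded sauce pot: polished steel, 0.34 to 0.5 kg, round and tapered: foot 52 mm across, widening straight to 96 mm at 52 mm height; rim 102 mm across from 52 mm to the flat closed lid at 62 mm. A black grip stands on the lid. Origin: centre of the underside, z up the pot's axis. It is slippery in the cradle: let go within about 6 mm of the axis it centres itself.
- grip (a point): Centre of the top face of the larger pot's black bar grip, 96 mm above the pot's underside. The bar is 44 mm long (along the pot's x), 16 mm thick (along the pot's y) and 34 mm high, on the lid's middle; it is fixed to the pot.
- small_pot: The smaller lidded pot, same shape and same black grip, rim 75 mm across, 80 mm high over all; stays where it stands. Origin: centre of the underside. The two pots may stand in either place.
- station: The chilling base: fixed steel box 180 x 180 x 80 mm, with a round opening in its top in which a grey cradle rides up and down. Origin: centre of the underside, z up; its vertical axis is also the cradle's axis.
- opening (a point): Centre of the 124 mm opening, level with the box's top. The raised cradle stands 6 to 19 mm proud of it; home, the cradle is level with it within 5 mm. The pot's underside is 26 to 39 mm below this point when nested in the raised cradle, 40 to 50 mm below when home. These heights differ from base to base and cannot be read beforehand: feel for them.
- cradle (a joint): How far the cradle is pushed down, m: 0 up (starts at 0 to 0.003), 0.014 home on a hard stop. Its tapered seat matches the larger pot (64 mm across below, 89 mm at its top, 30 mm deep). It slides stiffly, carries the pot without sinking, stays where left, and moves when the nested pot is pushed down with some 10 to 12 N; at the stop the force rises steeply.
- ramekin: White ceramic ramekin, 72 mm across, 42 mm high; stays where it stands. Origin: centre of the underside.
- server: Steel cake server lying on the counter; stays where it lies. Origin: centre of its underside.

How it is judged:
By the outcome, as a careful person would: the job done as asked, in the order asked, and still so for the second after the job is handed in, with the robot touching nothing.
It also fails if it takes over 53 s, if anything falls off the work surface, if the arm or the gripper's body presses on something with over 40 N, if the wrist force passes 120 N, or if a joint passes its speed limit or range.

## Robot

A 7-joint arm with a two-finger parallel gripper is mounted at the origin on the work surface. World frame = base frame: x ahead of the robot, y to its left, z up, the work surface at z = 0. Lengths are in mm, angles in rad, forces in N, time in s.
With the tool pointing down it reaches from about 400 to 875 mm from the base axis. Payload 4.4 kg.
Tool frame: the origin (TCP) lies midway between the tips of the shut fingers; the grasp point (between the pads) lies 19 mm behind it (ctrl.grip_point_offset is the distance from the TCP to the grasp point, in mm); z points along the fingers, y is the line along which they close (so a half turn about z gives the same grasp; the last joint's range is limited). The gripper opens to 85 mm and grips with 20 to 120 N. Pads are 22 mm wide; open, the fingers measure 114 mm over their backs; the gripper's body (76 mm by 85 mm) begins 54 mm behind the grasp point. The pads swing forward as they close: fully open they stand 13 mm farther back than shut.
Start: joints at [1.264, 0.628, 0.038, 1.517, -0.027, 0.996, -0.02], TCP at [155.039, -631.253, 231.313] pointing down, gripper open.
Joint ranges: [-3.06, 3.06], [-0.37, 2.12], [-1.25, 1.32], [0.18, 2.47], [-1.1, 4.24], [0.23, 1.98], [-2.94, 2.94]. Speed limits (rad/s): [2.57, 2.57, 3.14, 3.14, 3.14, 3.14, 3.14].

## Interface

Orientations are given as [roll, pitch, yaw] about the fixed x, y, z axes, in that order (R = Rz(yaw) Ry(pitch) Rx(roll)).
In Python, from cell import ctrl gives the robot as it stands.
- The arm moves only by the shell command python3 nudge.py 'ROWS'. ROWS is a JSON object whose key "ticks" holds a list of rows, 1 to 12 of them, each of 7 numbers: dx, dy, dz in a scale on which 1.0 is 800 mm, then a rotation vector rx, ry, rz in a scale on which 1.0 is 2 pi rad, then the finger opening in mm; each row shifts and turns the commanded pose from where the row before left it, along the tool's axes as they then stand; what a row does not reach is not made up. A row lasts 1/10 s, in which the tool goes at most 50 mm and 0.15 rad, less where a joint would pass 70% of its speed; a pose out of reach is approached as far as the arm can. The fingers move at their own pace and stop on an object; the grip force is fixed at half the most. Time passes only in rows, so rows that do not move let the fingers close. It prints the time, the measured TCP pose, the force, the opening and the grip force at its end. No shift or turn number may pass 1 either way. Input that does not fit is refused with a message, and nothing moves.
- ctrl.read_state(): the state, without advancing time (a new reading comes with each control period).
- ctrl.get_image(name): name is "side" or "top" or "wrist"; returns the picture (420x560x3 uint8, blue, green, red); there is no depth.
- ctrl.calibration(name): a dict with "fx", "fy", "cx", "cy" (pixels), "rvec" (rotation vector, rad) and "tvec" (3), from world to camera coordinates, as OpenCV has them; the wrist camera has in their place "hand_eye" (4x4, takes a point from camera to tool coordinates, whose origin is the TCP and whose axes are the flange's). Camera axes: x right, y down, z forward; pixel columns grow to the right and rows downward; lengths in mm; the calibration is good to about 2 mm. A picture is of the moment at which its call begins: read the wrist's pose just before it. calibration takes no time and is no camera call.
- ctrl.finish_job(): hands the job in; it is judged then, once.
The state is a dict: "clock": time; "qpos": joint angles; "qd": joint speeds; "tau": joint torques, N m; "eef_pos": TCP position; "tool_rot": TCP orientation; "force": force on the tool from outside, world axes, zero at the start; "torque": the same for the moment, N m; "width": finger opening in mm; "gripper_force": force on a finger pad.
Only numpy, scipy, OpenCV 4.12 (cv2) and the standard library are available. Lean on these libraries where they do the work, as an engineer would, in place of code of your own. Each camera call takes 0.05 s, during which the arm holds its last target. There are 200 camera calls.

## Working session

There is one attempt and no reset: what is moved stays moved. The work goes in short steps, Python scripts to look and compute and a shell command to move; the robot and the scene stay as the last step left them, time stands still between calls to the robot, and variables do not carry over. Pictures are saved under pics/ and viewed, at most 10 in all, crops included, and the job is handed in when it is done.

```bash
ls; mkdir -p pics; python3 - <<'E'
from cell import ctrl
import cv2
s=ctrl.read_state();print(s)
for n in("top","side","wrist"):
    cv2.imwrite(f"pics/{n}0.png",ctrl.get_image(n));print(n,ctrl.calibration(n))
print(ctrl.grip_point_offset)
E
```

```text
cell.py
nudge.py
pics
{'clock': 0.0, 'qpos': array([ 1.26418559,  0.62934048,  0.0384545 ,  1.51838013, -0.02700858,
        0.99629015, -0.02000199]), 'qd': array([-0.00055365,  0.00032102, -0.00037823,  0.00043991,  0.00015059,
       -0.00019841,  0.00054987]), 'tau': array([ 2.27233586e-04, -5.63398933e+01,  1.22643001e+00, -1.93441808e+01,
        1.10843580e-02,  1.07665957e-02, -4.68893489e-06]), 'eef_pos': array([ 154.89178782, -630.62809303,  230.38909702]), 'tool_rot': array([-3.13969305e+00,  2.52159313e-05,  2.40793680e-01]), 'force': array([0.29303343, 0.39132231, 0.1140413 ]), 'torque': array([ 0.04796888, -0.05308316, -0.03444254]), 'gripper_force': 0.0, 'width': 85.47811152831119}
top {'fx': 483.77533457739474, 'fy': 483.77533457739474, 'cx': 276.17520526812206, 'cy': 207.0407006853215, 'rvec': array([ 2.18597367, -2.21109646,  0.07729514]), 'tvec': array([ -30.27480807,  602.0513098 , 1090.06881623])}
side {'fx': 394.3802790070893, 'fy': 394.3802790070893, 'cx': 277.7003601138157, 'cy': 211.2975051613031, 'rvec': array([ 0.76985849, -2.67285211,  1.00663567]), 'tvec': array([507.36687557, 343.59783654, 643.59930277])}
wrist {'fx': 293.21238897667, 'fy': 293.21238897667, 'cx': 276.39070057402057, 'cy': 205.35940595994674, 'hand_eye': array([[-1.44267161e-03, -9.64880470e-01, -2.62685359e-01,
         6.65928806e+01],
       [ 9.99998959e-01, -1.40191922e-03, -3.42560509e-04,
        -4.47162514e-02],
       [-3.77337088e-05, -2.62685580e-01,  9.64881487e-01,
        -1.42240323e+02],
       [ 0.00000000e+00,  0.00000000e+00,  0.00000000e+00,
         1.00000000e+00]])}
18.700000000000003
```

View pics/top0.png

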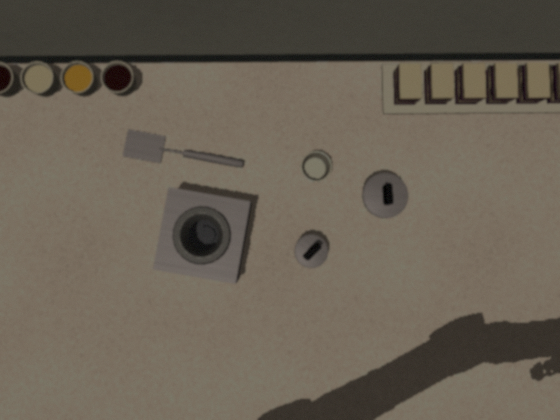

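View pics/side0.png

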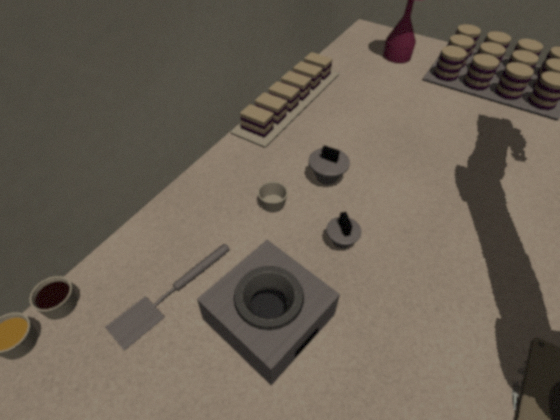

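The top view shows the large pot's lid at about (385,194) with its grip at (388,194), and the small pot at (312,250). The ramekin is at (316,166), the station opening at about (202,235) and the server at about (185,152). The side view agrees: large pot grip (331,154), opening (269,297).

```bash
cat > h.py <<'E'
import numpy as np,cv2
from cell import ctrl
from scipy.spatial.transform import Rotation as Ro
def ray(n,uv,s=None):
    c=ctrl.calibration(n);d=np.array([(uv[0]-c['cx'])/c['fx'],(uv[1]-c['cy'])/c['fy'],1])
    if n=='wrist':
        R=Ro.from_euler('xyz',s['tool_rot']).as_matrix();H=c['hand_eye']
        return s['eef_pos']+R@H[:3,3],R@H[:3,:3]@d
    R=cv2.Rodrigues(c['rvec'])[0];return -R.T@c['tvec'],R.T@d
def onz(n,uv,z,s=None):
    o,d=ray(n,uv,s);return o+d*(z-o[2])/d[2]
def two(a,b):
    A=[];y=[]
    for o,d in(a,b):
        d=d/np.linalg.norm(d);P=np.eye(3)-np.outer(d,d);A.append(P);y.append(P@o)
    return np.linalg.lstsq(np.vstack(A),np.hstack(y),rcond=None)[0]
def blob(img,x0,y0,x1,y1,th):
    g=cv2.cvtColor(img,cv2.COLOR_BGR2GRAY)[y0:y1,x0:x1]
    cs=cv2.findContours((g<th).astype('uint8'),cv2.RETR_EXTERNAL,cv2.CHAIN_APPROX_NONE)[0]
    c=max(cs,key=cv2.contourArea)+[x0,y0];return c
E
python3 - <<'E'
from h import *
t=cv2.imread('pics/top0.png');s=cv2.imread('pics/side0.png')
np.set_printoptions(precision=1,suppress=True)
for nm,b,bs in(("pot",(375,180,402,210),(318,142,345,166)),("small",(300,236,326,264),(335,208,356,238))):
    c=blob(t,*b,40);r=cv2.minAreaRect(c);m=r[0]
    box=[onz('top',p,96 if nm=="pot" else 80)[:2] for p in cv2.boxPoints(r)]
    cs=blob(s,*bs,40);ms=cv2.minAreaRect(cs)[0]
    e=[box[1]-box[0],box[2]-box[1]];print(nm,m,onz('top',m,90),[(np.linalg.norm(v),np.arctan2(v[1],v[0])) for v in e],two(ray('top',m),ray('side',ms)))
for b in t[183:208:4,355:415:3].mean(2).astype(int):print(b)
# blowups
o=np.vstack([cv2.resize(t[170:290,140:260],(480,480),interpolation=2)]);p=cv2.resize(t[150:270,300:420],(480,480),interpolation=2)
v=np.hstack([o,p]);v=cv2.resize(v,(800,400));cv2.imwrite('pics/z.png',np.clip(v*1.8,0,255).astype('uint8'))
E
```

```text
pot (387.5, 193.0) [ 625.1 -275.8   90. ] [(np.float64(19.310016992114736), np.float64(-1.5812294078938176)), (np.float64(42.88338695982045), np.float64(3.116022535147912))] [ 625.2 -278.8   79.2]
small (312.75, 249.75) [ 505.5 -113.    90. ] [(np.float64(45.67663610634822), np.float64(-0.8014377666200166)), (np.float64(13.6608101987314), np.float64(-2.3688178062499086))] [ 504.  -115.9   60.2]
[111 111 109  74  77  84  82  82  80  78  52  39  64  80  79  79  83 107
 114 113]
[109 111 104  76  85  86  84  83  82  53   6  13  29  80  80  78  81  89
 110 111]
[111 112 102  84  90  88  89  88  87  56   2  16  28  80  81  81  78  80
 108 112]
[108 110  99  88  92  91  88  86  87  67  10  15  19  75  80  81  78  79
 107 111]
[110 109 106  87  95  95  91  91  90  70   3  15  17  75  82  82  79  84
 105 111]
[111 111 110  88  99 100  98  95  96  80  19  25  41  82  82  83  81  88
 111 111]
[111 109 111 104  93 100  99  97  95  93  88  88  86  85  86  82  82 107
 109 111]
```

View pics/z.png

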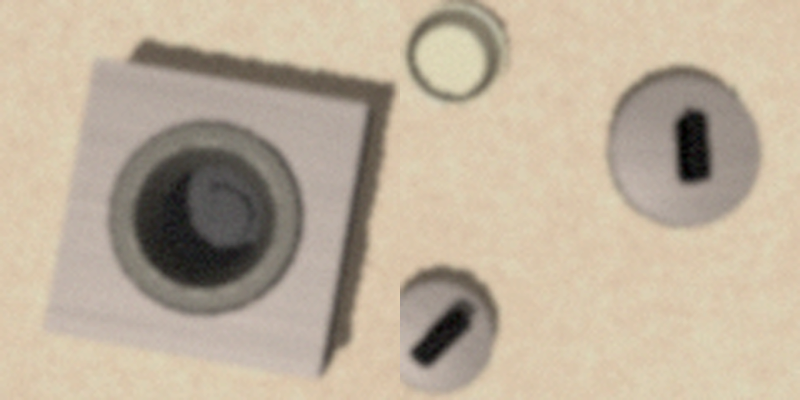

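The crop shows the box top corners (168,187), (251,201), (237,283) and (153,269) in full-image pixels. The opening ring centre is about (202,235) and the large lid centre about (385,194).

```bash
python3 - <<'E'
from h import *
np.set_printoptions(precision=1,suppress=True)
f=lambda u,v:(u/3.3333+140,v/3.3333+170)
K=[onz('top',f(*p),80) for p in((95,58),(370,103),(322,378),(43,330))]
print(np.array(K),np.mean(K,0),[np.linalg.norm(K[i]-K[i-1]) for i in range(4)])
print('ring',onz('top',f(206,217),80),onz('top',f(206,217),92))
print('lid',onz('top',(385.2,194.1),62))
for n in('top','side'):print(ray(n,(280,210)))
# ring in side
s=cv2.imread('pics/side0.png')
print('side ring',onz('side',(269,297),85),onz('side',(328,161),62))
E
```

```text
[[643.1 195.6  80. ]
 [612.   17.9  80. ]
 [435.5  50.2  80. ]
 [468.4 228.7  80. ]] [539.7 123.1  80. ] [np.float64(177.8669661554815), np.float64(180.44922583098244), np.float64(179.42742856507945), np.float64(181.4970568632854)]
ring [539.5 124.2  80. ] [539.5 122.5  92. ]
lid [ 625.1 -277.5   62. ]
(array([ 538.3,  -22.5, 1123.1]), array([ 0.1, -0. , -1. ]))
(array([350.4, 411.5, 705.4]), array([ 0.3, -0.6, -0.8]))
side ring [538.2 126.1  85. ] [ 623.7 -272.8   62. ]
```

The rows are not in the units I measure in: shifts go in shares of 800 mm and turns go in shares of 2 pi rad. I convert before sending: 45 mm / 800 = 0.0563, -19.4 mm / 800 = -0.0243.

```bash
python3 nudge.py '{"ticks": [[0.0563,-0.0243,0,0,0,0,85],[0.0563,-0.0243,0,0,0,0,85],[0.0563,-0.0243,0,0,0,0,85],[0.0563,-0.0243,0,0,0,0,85],[0.0563,-0.0243,0,0,0,0,85],[0.0563,-0.0243,0,0,0,0,85],[0.0563,-0.0243,0,0,0,0,85],[0.0563,-0.0243,0,0,0,0,85],[0.0563,-0.0243,0,0,0,0,85],[0.0563,-0.0243,0,0,0,0,85],[0.0563,-0.0243,0,0,0,0,85],[0.0563,-0.0243,0,0,0,0,85]]}'
```

```text
clock: 1.35
eef_pos: [625.2, -274.9, 231.1]
tool_rot: [-3.141, 0.0, 0.241]
force: [1.4, -0.3, 0.4]
width: 84.7
gripper_force: 0.0
```

To row units: 10 mm / 800 = 0.0125, 0.134 rad / 6.2832 = 0.0213.

```bash
python3 nudge.py '{"ticks": [[0,0,0.0125,0,0,0.0213,85],[0,0,0.0125,0,0,0.0212,85],[0,0,0,0,0,0,85]]}'; python3 - <<'E'
from h import *
s=ctrl.read_state();print(s['eef_pos'],s['tool_rot'],s['force']);cv2.imwrite('pics/w1.png',ctrl.get_image('wrist'))
E
```

```text
clock: 1.65
eef_pos: [623.0, -275.4, 209.2]
tool_rot: [-3.141, 0.004, -0.026]
force: [-0.0, -0.1, 0.1]
width: 85.0
gripper_force: 0.0
[ 623.02015935 -275.37945681  209.2413182 ] [-3.14079698  0.00395673 -0.02564321] [-0.03472137 -0.08423768  0.13711872]
```

View pics/w1.png

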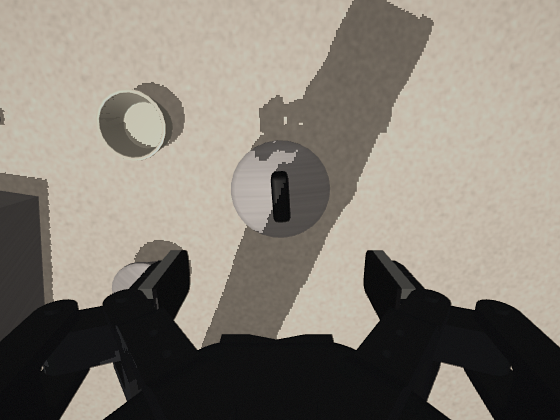

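The wrist view shows the large lid circle centred at about (280.5,189) and the grip spanning rows 171–222 at columns 272–290, slightly rotated.

```bash
python3 - <<'E'
from h import *
np.set_printoptions(precision=3,suppress=True)
s=ctrl.read_state();w=cv2.imread('pics/w1.png')
c=blob(w,265,164,298,228,45);r=cv2.minAreaRect(c);print(r,cv2.boundingRect(c))
for p in cv2.boxPoints(r):print(onz('wrist',p,96,s),p)
print('lid',onz('wrist',(280.5,189),62,s))
print('grip',onz('wrist',r[0],85,s), ray('wrist',(280,200),s))
E
```

```text
((280.2069091796875, 196.0172576904297), (50.559661865234375, 17.20555305480957), 86.633544921875) (271, 171, 20, 51)
[ 650.942 -271.026   96.   ] [270.135 171.286]
[ 651.459 -286.127   96.   ] [287.31  170.276]
[ 604.772 -288.159   96.   ] [290.279 220.748]
[ 604.184 -272.335   96.   ] [273.103 221.759]
lid [ 627.478 -280.092   62.   ]
grip [ 625.735 -279.475   85.   ] (array([ 690.198, -277.558,  352.36 ]), array([-0.248, -0.006, -0.969]))
```

To row units: 35 mm / 800 = 0.0438, 30 mm / 800 = 0.0375, -0.04 rad / 6.2832 = -0.0064.

```bash
python3 nudge.py '{"ticks": [[0.0019,0.0019,0.025,0,0,-0.0064,60],[0.0019,0.0019,0.0375,0,0,0,60],[0,0,0.0438,0,0,0,60],[0,0,0.0375,0,0,0,60],[0,0,0.0225,0,0,0,60],[0,0,0.01,0,0,0,60],[0,0,0,0,0,0,60]]}'; python3 nudge.py '{"ticks": [[0,0,0,0,0,0,0],[0,0,0,0,0,0,0],[0,0,0,0,0,0,0],[0,0,0,0,0,0,0],[0,0,0,0,0,0,0],[0,0,0,0,0,0,0]]}'
```

```text
clock: 2.4
eef_pos: [626.4, -279.7, 69.8]
tool_rot: [-3.141, 0.001, 0.015]
force: [-0.6, -0.5, 0.4]
width: 59.8
gripper_force: 0.0
clock: 3.0
eef_pos: [627.9, -279.6, 71.7]
tool_rot: [3.141, -0.002, 0.014]
force: [-0.5, 0.8, 5.7]
width: 15.1
gripper_force: 60.1
```

To row units: -30 mm / 800 = -0.0375, -20 mm / 800 = -0.025.

```bash
python3 nudge.py '{"ticks": [[0,0,-0.0038,0,0,0,0],[0,0,-0.0125,0,0,0,0],[0,0,-0.025,0,0,0,0],[0,0,-0.0375,0,0,0,0],[0,0,-0.0375,0,0,0,0],[0,0,-0.0375,0,0,0,0],[0,0,-0.0125,0,0,0,0],[0,0,0,0,0,0,0]]}'; python3 - <<'E'
from h import *
s=ctrl.read_state();print(s['eef_pos'],s['tool_rot'],s['force'],s['torque']);cv2.imwrite('pics/w2.png',ctrl.get_image('wrist'))
t=ctrl.get_image('top');cv2.imwrite('pics/top2.png',t);t=ctrl.get_image('side');cv2.imwrite('pics/side2.png',t)
E
```

```text
clock: 3.8
eef_pos: [627.6, -279.8, 204.8]
tool_rot: [3.14, -0.003, 0.014]
force: [-0.0, 0.2, -4.3]
width: 14.6
gripper_force: 58.8
[ 627.56975191 -279.79835637  204.81524293] [ 3.14043259e+00 -2.62411092e-03  1.37119622e-02] [-0.00970059  0.23711998 -4.34764672] [ 0.01547736 -0.02132721  0.03125923]
```

View pics/w2.png

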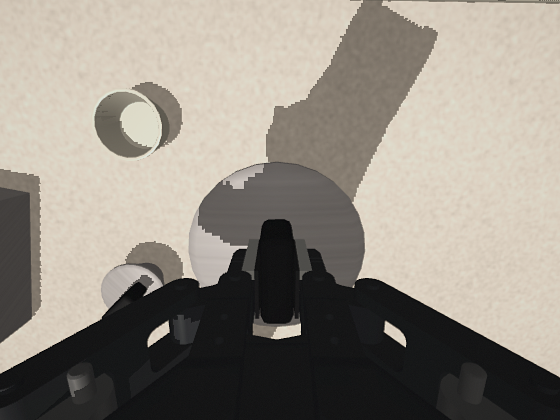

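The wrist view shows the pot held by its grip. The lid spans columns 189–365 and its top is at row 162, with its bottom at about 325, so its centre is about (277,243).

```bash
python3 - <<'E'
from h import *
np.set_printoptions(precision=2,suppress=True)
s=ctrl.read_state()
for z in(193,196):
  a=[onz('wrist',p,z,s) for p in((189,243),(365,243),(277,162),(277,325))]
  print(z,(a[0]+a[1])/2,(a[2]+a[3])/2,[np.linalg.norm(a[0]-a[1]),np.linalg.norm(a[2]-a[3])])
# lid in side/top pictures
for n in('top','side'):
  d=cv2.absdiff(cv2.imread(f'pics/{n}2.png'),cv2.imread(f'pics/{n}0.png')).max(2)
R=Ro.from_euler('xyz',s['tool_rot']).as_matrix()
t=np.array([539.6,123.5]);print(t-s['eef_pos'][:2],R.T@np.r_[t-s['eef_pos'][:2],0])
E
```

```text
193 [ 629.72 -278.82  193.  ] [ 625.55 -278.9   193.  ] [np.float64(96.92165417727345), np.float64(97.25755424113196)]
196 [ 630.97 -278.8   196.  ] [ 626.89 -278.88  196.  ] [np.float64(94.98483085054217), np.float64(95.31401849203593)]
[-85.98 402.25] [ -80.42 -403.4     0.97]
```

```bash
python3 - <<'E'
from h import *
a=cv2.imread('pics/side2.png')[40:200,240:440];b=cv2.imread('pics/top2.png')[110:270,300:500]
w=cv2.imread('pics/w2.png')[150:350,175:375]
v=np.hstack([cv2.resize(a,(400,320),interpolation=2),cv2.resize(b,(400,320),interpolation=2)])
cv2.imwrite('pics/z2.png',np.clip(v*1.8,0,255).astype('uint8'))
E
```

```text
(no output)
```

View pics/z2.png

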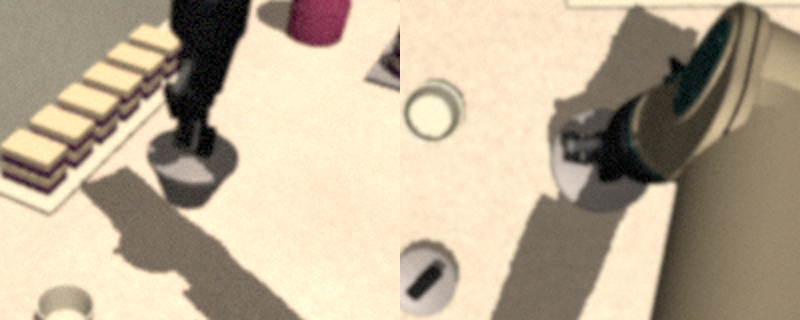

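The side crop shows the pot hanging level, with its lid centre at about (336,118) and its foot bottom at about (333,143) in full pixels. The top crop shows it mostly hidden by the arm.

```bash
python3 - <<'E'
from h import *
for z in(185,190,195,200):print(z,onz('side',(336.25,118.5),z).round(1), onz('wrist',(277,243),z,ctrl.read_state()).round(1))
E
```

```text
185 [ 620.2 -277.1  185. ] [ 626.4 -278.9  185. ]
190 [ 617.6 -270.5  190. ] [ 628.5 -278.9  190. ]
195 [ 615.  -263.9  195. ] [ 630.6 -278.8  195. ]
200 [ 612.4 -257.3  200. ] [ 632.7 -278.8  200. ]
```

To row units: -40 mm / 800 = -0.05, -35 mm / 800 = -0.0438.

```bash
python3 nudge.py '{"ticks": [[-0.0038,-0.0188,0,0,0,0,0],[-0.0063,-0.0313,0,0,0,0,0],[-0.0088,-0.0438,0,0,0,0,0],[-0.01,-0.05,0,0,0,0,0],[-0.01,-0.05,0,0,0,0,0],[-0.01,-0.05,0,0,0,0,0],[-0.01,-0.05,0,0,0,0,0],[-0.01,-0.05,0,0,0,0,0],[-0.01,-0.05,0,0,0,0,0],[-0.0088,-0.0438,0,0,0,0,0],[-0.0075,-0.0375,0,0,0,0,0],[-0.0056,-0.0288,0,0,0,0,0]]}';python3 nudge.py '{"ticks": [[0,0,0,0,0,0,0],[0,0,0,0,0,0,0],[0,0,0,0,0,0,0]]}'; python3 - <<'E'
from h import *
s=ctrl.read_state();print(s['eef_pos'],s['tool_rot'],s['force'],s['torque']);cv2.imwrite('pics/w3.png',ctrl.get_image('wrist'))
cv2.imwrite('pics/side3.png',ctrl.get_image('side'));cv2.imwrite('pics/top3.png',ctrl.get_image('top'))
a=cv2.imread('pics/w3.png');b=cv2.imread('pics/side3.png')[150:390,160:480]
cv2.imwrite('pics/z3.png',np.hstack([cv2.resize(a[100:400,90:490],(400,300)),cv2.resize(b,(400,300),interpolation=2)]))
E
```

```text
clock: 5.15
eef_pos: [538.5, 126.1, 202.4]
tool_rot: [-3.141, 0.003, 0.017]
force: [0.7, 1.1, -4.2]
width: 14.9
gripper_force: 58.9
clock: 5.45
eef_pos: [540.4, 121.5, 202.9]
tool_rot: [3.141, 0.001, 0.013]
force: [0.0, -0.8, -4.1]
width: 15.1
gripper_force: 59.1
[540.39659801 121.5179207  202.86750497] [3.14058181e+00 9.86771042e-04 1.28520138e-02] [ 0.049752   -0.84609425 -4.08693376] [-0.0022781  -0.03490175  0.01470946]
```

View pics/z3.png

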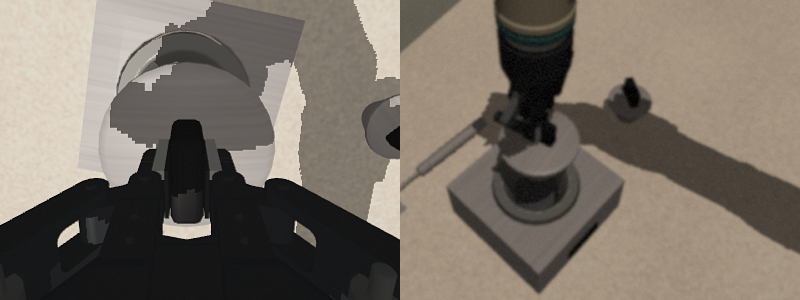

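The crop shows the pot above the base with the same lid size as before, so it has not slipped. The ring centre is about 3 px left of the lid centre, so the pot needs roughly 2 mm more in +y.

To row units: 20 mm / 800 = 0.025, 10 mm / 800 = 0.0125.

```bash
python3 nudge.py '{"ticks": [[-0.0006,-0.0013,0.0125,0,0,0,0],[0,-0.0013,0.025,0,0,0,0],[0,0,0.025,0,0,0,0],[0,0,0.0125,0,0,0,0],[0,0,0.005,0,0,0,0],[0,0,0,0,0,0,0]]}'; python3 nudge.py '{"ticks": [[0,0,0.0025,0,0,0,0],[0,0,0.0025,0,0,0,0],[0,0,0,0,0,0,0]]}'
```

```text
clock: 6.2
eef_pos: [540.3, 124.2, 138.9]
tool_rot: [3.141, 0.001, 0.013]
force: [0.5, 0.1, -3.2]
width: 15.0
gripper_force: 58.9
clock: 6.5
eef_pos: [540.5, 124.5, 135.6]
tool_rot: [-3.141, -0.001, 0.014]
force: [-0.6, 0.2, -3.4]
width: 15.0
gripper_force: 59.0
```

To row units: 1.5 mm / 800 = 0.0019.

```bash
for i in 1 2 ; do :; done; python3 nudge.py '{"ticks": [[0,0,0.0019,0,0,0,0],[0,0,0,0,0,0,0]]}'; python3 nudge.py '{"ticks": [[0,0,0.0019,0,0,0,0],[0,0,0,0,0,0,0]]}'
```

```text
clock: 6.7
eef_pos: [540.3, 124.5, 133.9]
tool_rot: [-3.142, -0.0, 0.014]
force: [-0.2, -0.3, -3.6]
width: 15.2
gripper_force: 59.0
clock: 6.9
eef_pos: [540.3, 124.4, 132.2]
tool_rot: [3.142, 0.0, 0.014]
force: [-0.2, 0.7, -4.0]
width: 14.9
gripper_force: 59.0
```

To row units: 1.5 mm / 800 = 0.0019.

```bash
python3 nudge.py '{"ticks": [[0,0,0.0019,0,0,0,0],[0,0,0,0,0,0,0]]}'; python3 nudge.py '{"ticks": [[0,0,0.0019,0,0,0,0],[0,0,0,0,0,0,0]]}'
```

```text
clock: 7.1
eef_pos: [540.2, 124.4, 130.6]
tool_rot: [3.142, 0.0, 0.014]
force: [-0.1, -0.4, -3.9]
width: 14.8
gripper_force: 59.0
clock: 7.3
eef_pos: [540.2, 124.4, 129.1]
tool_rot: [3.142, 0.0, 0.014]
force: [0.6, -0.2, -3.8]
width: 14.6
gripper_force: 59.0
```

To row units: 1.5 mm / 800 = 0.0019.

```bash
python3 nudge.py '{"ticks": [[0,0,0.0019,0,0,0,0],[0,0,0,0,0,0,0]]}'; python3 nudge.py '{"ticks": [[0,0,0.0015,0,0,0,0],[0,0,0,0,0,0,0]]}'
```

```text
clock: 7.5
eef_pos: [540.2, 124.4, 127.6]
tool_rot: [3.141, 0.0, 0.014]
force: [-0.6, 0.4, -3.6]
width: 15.2
gripper_force: 59.0
clock: 7.7
eef_pos: [540.3, 124.4, 126.5]
tool_rot: [3.142, 0.0, 0.014]
force: [0.1, -0.8, -4.4]
width: 14.8
gripper_force: 59.0
```

To row units: 1.2 mm / 800 = 0.0015.

```bash
python3 nudge.py '{"ticks": [[0,0,0.0015,0,0,0,0],[0,0,0,0,0,0,0]]}'; python3 nudge.py '{"ticks": [[0,0,0.0015,0,0,0,0],[0,0,0,0,0,0,0]]}'
```

```text
clock: 7.9
eef_pos: [540.3, 124.4, 125.3]
tool_rot: [3.142, 0.0, 0.014]
force: [0.5, -0.5, -3.8]
width: 14.4
gripper_force: 59.0
clock: 8.1
eef_pos: [540.3, 124.4, 124.1]
tool_rot: [3.142, 0.0, 0.014]
force: [0.3, 0.6, -3.4]
width: 15.1
gripper_force: 59.0
```

```bash
python3 - <<'E'
from h import *
ctrl.get_image('side');b=ctrl.get_image('side')[150:390,160:480]
a=ctrl.get_image('wrist')[100:400,90:490]
print(ctrl.read_state()['force'])
cv2.imwrite('pics/z4.png',np.hstack([a,cv2.resize(b,(400,300),interpolation=2)]))
E
```

```text
[-0.00390193 -0.76553857 -2.74843612]
```

View pics/z4.png

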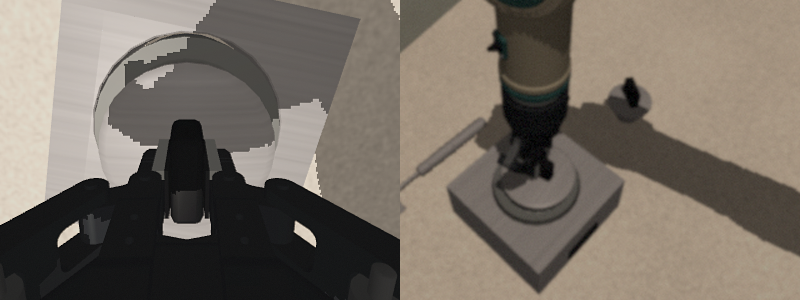

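The pot looks concentric with the ring in columns (ring 94–281, lid about 99–275 in the crop) and is close to seating.

To row units: 1 mm / 800 = 0.0013.

```bash
python3 nudge.py '{"ticks": [[0,0,0.0013,0,0,0,0],[0,0,0,0,0,0,0]]}'; python3 nudge.py '{"ticks": [[0,0,0.0013,0,0,0,0],[0,0,0,0,0,0,0]]}'
```

```text
clock: 8.45
eef_pos: [540.3, 124.4, 123.1]
tool_rot: [3.142, 0.0, 0.014]
force: [-0.1, -0.4, -3.0]
width: 14.9
gripper_force: 59.0
clock: 8.65
eef_pos: [540.3, 124.4, 122.1]
tool_rot: [3.142, 0.0, 0.014]
force: [-0.5, -0.1, -3.5]
width: 15.5
gripper_force: 59.1
```

To row units: 1 mm / 800 = 0.0013.

```bash
python3 nudge.py '{"ticks": [[0,0,0.0013,0,0,0,0],[0,0,0,0,0,0,0]]}'; python3 nudge.py '{"ticks": [[0,0,0.0013,0,0,0,0],[0,0,0,0,0,0,0]]}'
```

```text
clock: 8.85
eef_pos: [540.5, 124.5, 121.2]
tool_rot: [-3.142, -0.0, 0.014]
force: [0.7, 0.7, -4.5]
width: 15.2
gripper_force: 59.1
clock: 9.05
eef_pos: [540.7, 124.5, 120.2]
tool_rot: [-3.141, -0.001, 0.014]
force: [0.1, -0.3, -4.2]
width: 14.8
gripper_force: 59.1
```

To row units: 1 mm / 800 = 0.0013.

```bash
python3 nudge.py '{"ticks": [[0,0,0.0013,0,0,0,0],[0,0,0,0,0,0,0]]}'; python3 nudge.py '{"ticks": [[0,0,0.0013,0,0,0,0],[0,0,0,0,0,0,0]]}'
```

```text
clock: 9.25
eef_pos: [540.9, 124.6, 119.3]
tool_rot: [-3.141, -0.001, 0.014]
force: [0.9, 1.3, -4.0]
width: 15.0
gripper_force: 59.1
clock: 9.45
eef_pos: [541.1, 124.6, 118.4]
tool_rot: [-3.141, -0.002, 0.014]
force: [3.2, 0.7, -3.1]
width: 14.8
gripper_force: 59.2
```

```bash
python3 nudge.py '{"ticks": [[0.0013,0,0,0,0,0,0],[0,0,0,0,0,0,0]]}'; python3 nudge.py '{"ticks": [[0,0,0.0013,0,0,0,0],[0,0,0,0,0,0,0]]}'
```

```text
clock: 9.65
eef_pos: [541.4, 124.4, 118.2]
tool_rot: [3.142, -0.0, 0.014]
force: [1.9, 0.4, -2.6]
width: 14.8
gripper_force: 59.2
clock: 9.85
eef_pos: [541.7, 124.5, 117.2]
tool_rot: [-3.141, -0.001, 0.014]
force: [1.5, 0.2, -2.4]
width: 15.1
gripper_force: 59.2
```

To row units: 1.2 mm / 800 = 0.0015.

```bash
python3 nudge.py '{"ticks": [[0.0015,0,0,0,0,0,0],[0,0,0,0,0,0,0]]}'; python3 nudge.py '{"ticks": [[0,0,0.0013,0,0,0,0],[0,0,0,0,0,0,0]]}'
```

```text
clock: 10.05
eef_pos: [542.1, 124.3, 117.0]
tool_rot: [3.141, 0.001, 0.014]
force: [1.1, 0.2, -3.2]
width: 14.5
gripper_force: 59.1
clock: 10.25
eef_pos: [542.5, 124.4, 116.1]
tool_rot: [3.141, 0.0, 0.014]
force: [1.5, -0.4, -3.6]
width: 15.2
gripper_force: 59.1
```

To row units: 0.8 mm / 800 = 0.001.

```bash
python3 nudge.py '{"ticks": [[0.001,0,0.001,0,0,0,0],[0,0,0,0,0,0,0]]}'; python3 nudge.py '{"ticks": [[0.0006,0,0.001,0,0,0,0],[0,0,0,0,0,0,0]]}'
```

```text
clock: 10.45
eef_pos: [543.0, 124.3, 115.2]
tool_rot: [3.141, 0.001, 0.014]
force: [1.0, -0.2, -2.6]
width: 14.8
gripper_force: 59.1
clock: 10.65
eef_pos: [543.5, 124.4, 114.4]
tool_rot: [3.141, 0.001, 0.014]
force: [0.8, 0.0, -3.6]
width: 15.0
gripper_force: 59.1
```

To row units: 0.8 mm / 800 = 0.001.

```bash
python3 nudge.py '{"ticks": [[0,0,0.001,0,0,0,0],[0,0,0,0,0,0,0]]}'; python3 nudge.py '{"ticks": [[0,0,0.001,0,0,0,0],[0,0,0,0,0,0,0]]}'
```

```text
clock: 10.85
eef_pos: [543.8, 124.4, 113.7]
tool_rot: [3.141, 0.0, 0.014]
force: [0.8, 0.0, -2.8]
width: 14.6
gripper_force: 59.1
clock: 11.05
eef_pos: [543.9, 124.4, 113.2]
tool_rot: [3.142, -0.0, 0.014]
force: [0.9, -0.4, -1.1]
width: 14.6
gripper_force: 59.4
```

The load is now coming off the arm and the descent is resisting, so the pot is seated. Releasing.

To row units: -40 mm / 800 = -0.05, -30 mm / 800 = -0.0375.

```bash
python3 nudge.py '{"ticks": [[0,0,0,0,0,0,30],[0,0,0,0,0,0,40],[0,0,0,0,0,0,50],[0,0,0,0,0,0,50]]}'; python3 nudge.py '{"ticks": [[0,0,-0.0125,0,0,0,50],[0,0,-0.0375,0,0,0,50],[0,0,-0.05,0,0,0,50],[0,0,-0.0375,0,0,0,50],[0,0,0,0,0,0,50],[0,0,0,0,0,0,50]]}'; python3 - <<'E'
from h import *
s=ctrl.read_state();print(s['eef_pos'],s['tool_rot'],s['force'])
a=ctrl.get_image('wrist');cv2.imwrite('pics/w5.png',a);cv2.imwrite('pics/side5.png',ctrl.get_image('side'))
E
```

```text
clock: 11.45
eef_pos: [543.9, 124.5, 113.2]
tool_rot: [-3.141, -0.0, 0.014]
force: [-0.1, -0.0, -0.2]
width: 50.1
gripper_force: 0.0
clock: 12.05
eef_pos: [544.1, 124.6, 224.1]
tool_rot: [-3.141, -0.002, 0.014]
force: [-0.6, -0.2, 0.6]
width: 50.1
gripper_force: 0.0
[544.09368093 124.58374797 224.09606909] [-3.14101531e+00 -1.82343427e-03  1.38946735e-02] [-0.5991769  -0.23781033  0.62740281]
```

View pics/w5.png

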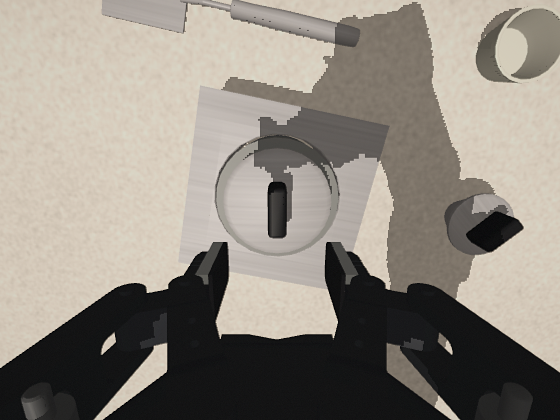

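The wrist view shows the pot standing in the cradle, its grip at columns 267–288, rows 181–238, inside the ring spanning columns 216–339. The other items have not moved.

```bash
python3 - <<'E'
from h import *
np.set_printoptions(precision=1,suppress=True)
s=ctrl.read_state();w=cv2.imread('pics/w5.png')
c=blob(w,262,175,296,245,60);x,y,ww,hh=cv2.boundingRect(c);print(x,y,ww,hh)
for z in(136,140,144):
  print(z,'-x end->centre',onz('wrist',(277.5,y+hh),z,s)+[22,0,0],'+x base->centre',onz('wrist',(277.5,y),z-34,s)-[22,0,0])
print('ring',onz('wrist',(277.5,(135+254)/2),92,s))
E
```

```text
268 182 19 56
136 -x end->centre [541.  123.3 136. ] +x base->centre [537.9 123.7 102. ]
140 -x end->centre [542.6 123.3 140. ] +x base->centre [538.7 123.7 106. ]
144 -x end->centre [544.2 123.3 144. ] +x base->centre [539.4 123.7 110. ]
ring [545.9 123.5  92. ]
```

To row units: 25 mm / 800 = 0.0313, 20 mm / 800 = 0.025.

```bash
python3 nudge.py '{"ticks": [[-0.0025,0.0009,0.025,0,0,0,0],[0,0,0.0313,0,0,0,0],[0,0,0.02,0,0,0,0],[0,0,0.01,0,0,0,0],[0,0,0.0038,0,0,0,0],[0,0,0,0,0,0,0],[0,0,0,0,0,0,0]]}'; python3 nudge.py '{"ticks": [[0,0,0.0025,0,0,0,0],[0,0,0.0025,0,0,0,0],[0,0,0,0,0,0,0]]}'
```

```text
clock: 12.85
eef_pos: [542.3, 123.8, 151.6]
tool_rot: [-3.141, -0.001, 0.014]
force: [0.2, -0.5, 0.1]
width: 0.3
gripper_force: 0.0
clock: 13.15
eef_pos: [541.8, 123.8, 147.1]
tool_rot: [-3.142, -0.0, 0.014]
force: [-0.4, 0.7, -0.5]
width: 0.0
gripper_force: 0.0
```

To row units: 2 mm / 800 = 0.0025, 1 mm / 800 = 0.0013.

```bash
python3 nudge.py '{"ticks": [[0,0,0.0025,0,0,0,0],[0,0,0.0025,0,0,0,0],[0,0,0.0013,0,0,0,0],[0,0,0,0,0,0,0]]}'; python3 nudge.py '{"ticks": [[0,0,0.0013,0,0,0,0],[0,0,0.0013,0,0,0,0],[0,0,0,0,0,0,0]]}'
```

```text
clock: 13.55
eef_pos: [541.7, 123.7, 141.8]
tool_rot: [3.141, 0.0, 0.014]
force: [0.3, 0.2, 0.1]
width: -0.3
gripper_force: 0.0
clock: 13.85
eef_pos: [541.8, 123.7, 139.9]
tool_rot: [3.142, 0.0, 0.014]
force: [0.6, -1.0, -0.2]
width: -0.2
gripper_force: 0.0
```

To row units: 1 mm / 800 = 0.0013.

```bash
python3 nudge.py '{"ticks": [[0,0,0.0013,0,0,0,0],[0,0,0.0013,0,0,0,0],[0,0,0,0,0,0,0]]}'; python3 nudge.py '{"ticks": [[0,0,0.0013,0,0,0,0],[0,0,0.0006,0,0,0,0],[0,0,0,0,0,0,0]]}'
```

```text
clock: 14.15
eef_pos: [541.8, 123.7, 137.9]
tool_rot: [3.142, 0.0, 0.014]
force: [0.3, 0.2, -0.6]
width: 0.3
gripper_force: 0.0
clock: 14.45
eef_pos: [542.1, 123.8, 137.3]
tool_rot: [-3.141, -0.001, 0.014]
force: [-1.6, -0.6, 6.0]
width: 0.1
gripper_force: 3.0
```

To row units: 0.5 mm / 800 = 0.0006.

```bash
python3 nudge.py '{"ticks": [[0,0,0.0006,0,0,0,0],[0,0,0.0006,0,0,0,0],[0,0,0,0,0,0,0]]}'; python3 nudge.py '{"ticks": [[0,0,0.0006,0,0,0,0],[0,0,0.0006,0,0,0,0],[0,0,0.0006,0,0,0,0],[0,0,0,0,0,0,0]]}'
```

```text
clock: 14.75
eef_pos: [542.3, 123.8, 136.9]
tool_rot: [-3.141, -0.001, 0.014]
force: [-2.4, -0.4, 10.6]
width: -0.5
gripper_force: 5.1
clock: 15.15
eef_pos: [542.4, 123.8, 135.5]
tool_rot: [-3.141, -0.002, 0.014]
force: [-2.8, -0.5, 11.4]
width: 0.0
gripper_force: 5.4
```

```bash
python3 nudge.py '{"ticks": [[0,0,0.0006,0,0,0,0],[0,0,0.0006,0,0,0,0],[0,0,0.0006,0,0,0,0],[0,0,0.0006,0,0,0,0],[0,0,0.0006,0,0,0,0],[0,0,0.0006,0,0,0,0],[0,0,0.0006,0,0,0,0],[0,0,0.0006,0,0,0,0],[0,0,0.0006,0,0,0,0],[0,0,0.0006,0,0,0,0]]}'
```

```text
clock: 16.15
eef_pos: [542.4, 123.8, 130.5]
tool_rot: [-3.141, -0.001, 0.014]
force: [-1.9, -1.1, 11.7]
width: 0.2
gripper_force: 5.8
```

To row units: 0.5 mm / 800 = 0.0006.

```bash
python3 nudge.py '{"ticks": [[0,0,0.0006,0,0,0,0],[0,0,0.0006,0,0,0,0],[0,0,0.0006,0,0,0,0],[0,0,0.0006,0,0,0,0],[0,0,0.0006,0,0,0,0],[0,0,0.0006,0,0,0,0],[0,0,0.0006,0,0,0,0],[0,0,0.0006,0,0,0,0]]}'; python3 nudge.py '{"ticks": [[0,0,0.0006,0,0,0,0],[0,0,0.0006,0,0,0,0]]}'
```

```text
clock: 16.95
eef_pos: [542.4, 123.8, 126.5]
tool_rot: [-3.141, -0.001, 0.014]
force: [-1.8, -0.6, 11.7]
width: -0.2
gripper_force: 5.8
clock: 17.15
eef_pos: [542.3, 123.8, 125.5]
tool_rot: [-3.141, -0.001, 0.014]
force: [-2.9, 0.1, 11.8]
width: 0.4
gripper_force: 5.8
```

To row units: 0.5 mm / 800 = 0.0006.

```bash
python3 nudge.py '{"ticks": [[0,0,0.0006,0,0,0,0],[0,0,0.0006,0,0,0,0]]}'; python3 nudge.py '{"ticks": [[0,0,0.0005,0,0,0,0],[0,0,0.0005,0,0,0,0]]}'
```

```text
clock: 17.35
eef_pos: [542.5, 123.8, 124.9]
tool_rot: [-3.141, -0.002, 0.014]
force: [-3.0, -0.6, 17.4]
width: -0.0
gripper_force: 8.9
clock: 17.55
eef_pos: [542.7, 123.9, 124.8]
tool_rot: [-3.141, -0.002, 0.014]
force: [-4.3, -1.2, 21.0]
width: 0.2
gripper_force: 11.2
```

At the stop, with about 21 N. Holding there for more than half a second.

```bash
python3 nudge.py '{"ticks": [[0,0,0,0,0,0,0],[0,0,0,0,0,0,0]]}'; python3 nudge.py '{"ticks": [[0,0,0,0,0,0,0],[0,0,0,0,0,0,0],[0,0,0,0,0,0,0],[0,0,0,0,0,0,0],[0,0,0,0,0,0,0]]}'
```

```text
clock: 17.75
eef_pos: [542.7, 123.9, 124.8]
tool_rot: [-3.141, -0.002, 0.014]
force: [-4.2, -0.8, 19.2]
width: 0.1
gripper_force: 9.9
clock: 18.25
eef_pos: [542.7, 123.9, 124.8]
tool_rot: [-3.141, -0.002, 0.014]
force: [-4.2, -1.2, 19.7]
width: 0.2
gripper_force: 9.9
```

To row units: -30 mm / 800 = -0.0375, -20 mm / 800 = -0.025.

```bash
python3 nudge.py '{"ticks": [[0,0,-0.0013,0,0,0,0],[0,0,-0.0019,0,0,0,0],[0,0,-0.0038,0,0,0,0],[0,0,-0.0188,0,0,0,0],[0,0,-0.0375,0,0,0,0],[0,0,-0.0375,0,0,0,0],[0,0,-0.025,0,0,0,0],[0,0,0,0,0,0,0],[0,0,0,0,0,0,0]]}'; python3 - <<'E'
from h import *
a=ctrl.get_image('wrist')[60:360,80:480];b=ctrl.get_image('side')[150:390,160:480]
cv2.imwrite('pics/z6.png',np.hstack([a,cv2.resize(b,(400,300),interpolation=2)]))
E
```

```text
clock: 19.15
eef_pos: [541.7, 123.8, 222.5]
tool_rot: [-3.142, 0.0, 0.014]
force: [-0.6, 0.2, -0.5]
width: -0.0
gripper_force: 0.0
```

View pics/z6.png

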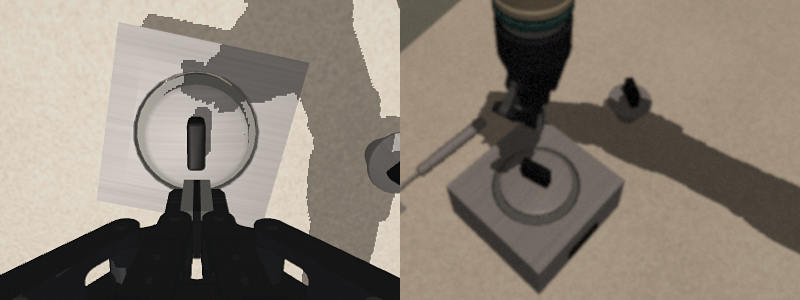

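The pot is centred and level, with the cradle flush in the opening. The gripper is clear and the small pot is where it was.

```bash
python3 -c "
from cell import ctrl
print(ctrl.finish_job())"
```

```text
the job is handed in; nothing more can be done
None
```

The larger pot was released into the raised cradle, pressed down to the stop, held there at about 20 N for 0.7 s (peak reading 21 N) and left level and untouched; the job was handed in at about 19 s, with no verdict shown.

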